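# Press a glued booklet under a pinned plate

### The arm

A 6-joint arm with a two-finger parallel gripper is mounted at the origin on a cart in front of the work surface, level with it; the furniture and walls round the work are solid. World frame = base frame: x ahead of the robot, y to its left, z up, the work surface at z = 0. Lengths are in mm, angles in rad, forces in N, time in s.
With the tool pointing down it reaches from about 400 to 825 mm from the base axis. Payload 7 kg.
Tool frame: the origin (TCP) lies on the centre line of the jaws, within the pads' length; the fingertips stand 25 mm ahead of it and the grasp point (between the pads) lies 6 mm ahead of it (tip_extent is the distance from the TCP to the fingertips, in mm); z points along the fingers, y is the line along which they close (so a half turn about z gives the same grasp; the last joint's range is limited). The gripper opens to 88 mm and grips with 3 to 60 N. Pads are 19 mm wide; open, the fingers measure 130 mm over their backs; the gripper's body (78 mm by 193 mm) begins 47 mm behind the grasp point.
Start: joints at [0.288, 0.359, 0.012, 0, -1.224, -0.288], TCP at [674.978, -0.019, 251.561] pointing down, gripper open.
Joint ranges: [-3.07, 3.07], [-1.43, 2.12], [-1.02, 1.25], [-3.03, 1.67], [-3.05, -0], [-3.03, 3.03]. Speed limits (rad/s): [2.39, 2.39, 3.01, 3.14, 3.14, 3.14].

### API

Orientations are given as a unit quaternion [w, x, y, z].
In Python, from workcell import * gives the robot as it stands.
- The arm moves only by the tool step_arm, never from a script. Its argument "increments" is a list of rows, each a list of 7 numbers: the closure, from -1 (fully open) to 1 (shut), then the shift along the tool's x, y, z in units of 0.2 m (1.0 is 0.2 m), then the turn, a rotation vector about the tool's x, y, z in units of 45 degrees (1.0 is 45 degrees). A call has 1 to 12 rows; each row shifts and turns the commanded pose from where the row before left it, along the tool's axes as they then stand; what a row does not reach is not made up. A row lasts 1/12 s, in which the tool goes at most 41.7 mm and 7.16 degrees, less where a joint would pass 70% of its speed; a pose out of reach is approached as far as the arm can. A call with a number of a shift or a turn outside -1 to 1 is refused whole. A call with a gripper value outside its range is refused whole. The fingers move at their own pace and stop on an object; "newtons" is the grip in N (left out, the last holds). Time passes only in rows, so rows that do not move let the fingers close. It gives the time, the measured TCP pose, the force, the opening and the grip force at its end, in the units of the state.
- get_obs(): the state, without advancing time (a new reading comes with each control period).
- grab_frame(name): name is "scene" or "side" or "wrist"; returns a dict with "image" (384x512x3 uint8, blue, green, red), "vfov" (degrees; the focal length in pixels is half the picture's height over the tangent of half this angle, whatever the lens; pixels are square), "cx", "cy" (the principal point, pixels), "xyz" and "rotation" of the camera in the world. Camera axes: x right, y down, z forward; pixel columns grow to the right and rows downward; lengths in mm; the calibration is good to about 2 mm. A picture is of the moment at which its call begins. There is no depth.
- sign_off(): hands the job in; it is judged then, once.
The state is a dict: "time": time; "q": joint angles; "qvel": joint speeds; "effort": joint torques, N m; "eef_pos": TCP position; "eef_rot": TCP orientation; "force": force on the tool from outside, world axes, zero at the start; "moment": the same for the moment, N m; "gripper_width": finger opening in mm; "grip_force": force on a finger pad.
Only numpy, scipy, OpenCV 4.12 (cv2) and the standard library are available. Lean on these libraries where they do the work, as an engineer would, in place of code of your own. Each camera call takes 0.05 s, during which the arm holds its last target. There are 200 camera calls.

### The job

Press the freshly glued booklet: take the wooden pressing plate with its two holes from the sloping stand and lower it gently over the two steel pins of the pressing board until it lies flat on the booklet. Then gently stand the small closed tin upright on the middle of the plate's grip block as a weight. Leave the dropper bottle and the tape roll where they are.

Things in the scene. Friction and masses are not known exactly. Their poses are not given: they have to be found in the camera images.
- plate: loose pale wooden plate, 0.35 kg: slab 90 x 170 x 12 mm (x, y, z), through holes of 13 mm diameter at y = +-68 mm; in the middle of its top a grip block 60 x 44 x 34 mm, to grip across its 44 mm (along y). Origin: centre of the underside; z out of the top. At the start it lies on the stand, sloping 35 degrees, top facing the stand's -x side
- grip_top (a point): centre of the flat top of the plate's grip block, 46 mm above the plate's underside; axes as the plate
- board: fixed pressing board, darker wood, 104 x 190 x 14 mm; on its middle is fixed a grey-covered booklet 90 x 104 x 8 mm. Two upright steel pins, 10 mm diameter with tapered noses, at y = +-68 mm, tips 54 mm above the desk. Origin: centre of the underside, on the desk. To the robot's right, turned up to 0.35 rad about the vertical
- bed (a point): centre of the booklet's top face, 22 mm above the desk, midway between the pins; axes as the board. The seated plate's underside centre lies here; the pins then stand 20 mm out of its top, below the grip block's top
- stand: fixed wooden sloping stand, 170 mm wide (y), to the robot's left: a ramp 112 mm long rising along +x at 35 degrees, with a lip 8 mm high along its lower (-x) edge, against which the plate rests. Origin: on the desk below the middle of the ramp, whose surface there is 62 mm high. Its yaw is 0.9 to 1.45 rad: the ramp faces the middle of the desk and a little the robot
- tin: the small closed round tin with a ribbed printed wall, diameter 58 mm, height 72 mm, about 0.18 kg, standing on the desk in the middle, in front of or behind the dropper bottle. Origin: centre of its underside; z up
- dropper: bystander: small loose brown dropper bottle, diameter 34 mm, height 102 mm, standing in front of or behind the tin; origin at the centre of its underside
- tape: bystander: loose roll of masking tape lying flat, diameter 103 mm, height 25 mm; origin at the centre of its underside
- hole_a (a point): centre of the plate's hole at y = +68 mm, in its underside; either hole may go on either pin
There are look-alikes about, which are no part of the job. Of the things that look like the tin, the smallest one is meant.

How it is judged:
By the outcome, as a careful person would: the job done as asked, in the order asked, and still so for the second after the job is handed in, with the robot touching nothing.
It also fails if it takes over 56 s, if anything falls off the work surface, if the arm or the gripper's body presses on something with over 40 N, if the wrist force passes 120 N, or if a joint passes its speed limit or range.

## Working session

There is one attempt and no reset: what is moved stays moved. The work goes in short steps, Python scripts to look and compute and a tool call to move; the robot and the scene stay as the last step left them, time stands still between calls to the robot, and variables do not carry over. Pictures are saved under pics/ and viewed, at most 10 in all, crops included, and the job is handed in when it is done.

Besides the shell and the picture viewer there is one more tool, called after "Request:" as name(argument=value, ...) on one line, values as JSON. step_arm: Moves the arm, as the interface text tells. Shifts and turns lie within -1 to 1; 1 stands for 0.2 m of shift or 45 degrees of turn. Its arguments: {"type":"object","properties":{"increments":{"type":"array"},"newtons":{"type":"number"}},"required":["increments"]}

```bash
ls; mkdir -p pics
python3 - <<'E'
from workcell import *
import cv2,json,numpy as np
o=get_obs();print({k:np.round(v,3).tolist() for k,v in o.items()})
for n in ["scene","side"]:
    f=grab_frame(n);cv2.imwrite(f"pics/{n}0.png",f["image"]);print(n,f["vfov"],f["cx"],f["cy"],f["xyz"],np.round(f["rotation"],4).tolist())
    np.save(f"pics/{n}0.npy",f,allow_pickle=True)
E
```

```text
pics
{'time': 0.0, 'q': [0.288, 0.359, 0.011, -0.0, -1.224, -0.288], 'qvel': [-0.0, 0.0, -0.0, 0.0, -0.0, 0.001], 'effort': [-0.001, -58.273, 29.306, 6.997, 0.007, -0.0], 'eef_pos': [674.55, -0.018, 250.613], 'eef_rot': [-0.001, -0.707, 0.707, 0.001], 'force': [0.49, 0.099, 0.402], 'moment': [-0.004, -0.015, 0.005], 'grip_force': 0.0, 'gripper_width': 87.764}
scene 42.00755793928785 250.2412033753924 197.38919553991764 [-553.8943312  -581.85406841  658.72830639] [-0.4605, 0.7219, -0.4268, 0.2908]
side 57.88208284386131 256.6587543227384 190.13767146223722 [ 373.6557498  -600.09371714  631.9381292 ] [-0.4128, 0.8971, -0.1457, 0.0597]
```

View both.

View pics/scene0.png

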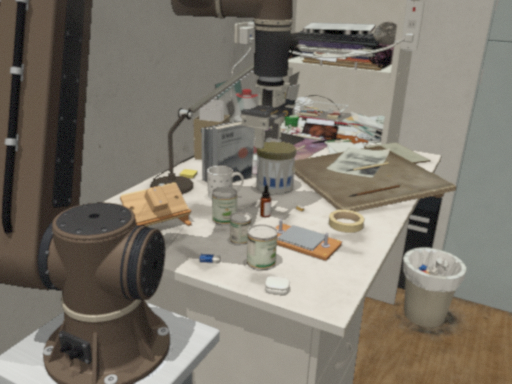

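View pics/side0.png

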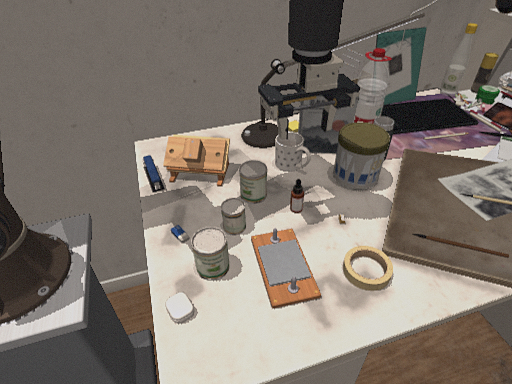

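```bash
cat > h.py <<'E'
import numpy as np,cv2
from scipy.spatial.transform import Rotation as R
def Q(q): return R.from_quat([q[1],q[2],q[3],q[0]])
class Cam:
    def __init__(s,f):
        s.f=f;s.im=f["image"];s.c=np.array(f["xyz"]);s.R=Q(f["rotation"]).as_matrix() if np.size(f["rotation"])==4 else np.array(f["rotation"])
        s.fl=s.im.shape[0]/2/np.tan(np.radians(f["vfov"])/2);s.cx=f["cx"];s.cy=f["cy"]
    def proj(s,P):
        p=(np.atleast_2d(P)-s.c)@s.R;return np.c_[s.fl*p[:,0]/p[:,2]+s.cx,s.fl*p[:,1]/p[:,2]+s.cy]
    def onz(s,uv,z):
        uv=np.atleast_2d(uv);d=np.c_[(uv[:,0]-s.cx)/s.fl,(uv[:,1]-s.cy)/s.fl,np.ones(len(uv))]@s.R.T
        return s.c+d*((z-s.c[2])/d[:,2])[:,None]
def load(n): return Cam(np.load(f"pics/{n}.npy",allow_pickle=True).item())
def crop(c,x0,y0,x1,y1,k,fn): cv2.imwrite(fn,cv2.resize(c.im[y0:y1,x0:x1],None,fx=k,fy=k,interpolation=cv2.INTER_CUBIC))
E
python3 - <<'E'
from h import *
s=load("side0");crop(s,140,125,330,312,3,"pics/side0c.png")
for n,b,t in [("A",(253,200),(253,166)),("B",(233,232),(233,204)),("C",(211,276),(210,238))]:
    print(n,s.onz(b,0).round(),s.onz(t,72).round())
print(s.onz([(275,242),(293,292)],54).round(1), s.onz([(254,237),(290,230),(321,296),(276,306)],14).round(1))
print("dropper",s.onz((297,211),0), "tape",s.onz((368,268),12))
E
```

```text
A [[572.  65.   0.]] [[591. 119.  72.]]
B [[490. -30.   0.]] [[500.  -9.  72.]]
C [[ 411. -139.    0.]] [[426. -96.  72.]]
[[ 559.2 -136.3   54. ]
 [ 548.3 -263.7   54. ]] [[ 530.6  -73.8   14. ]
 [ 619.3  -80.4   14. ]
 [ 610.1 -266.8   14. ]
 [ 516.7 -258.9   14. ]]
dropper [[667.51264225 -12.47019551   0.        ]] tape [[ 737.27914164 -235.94968345   12.        ]]
```

View pics/side0c.png

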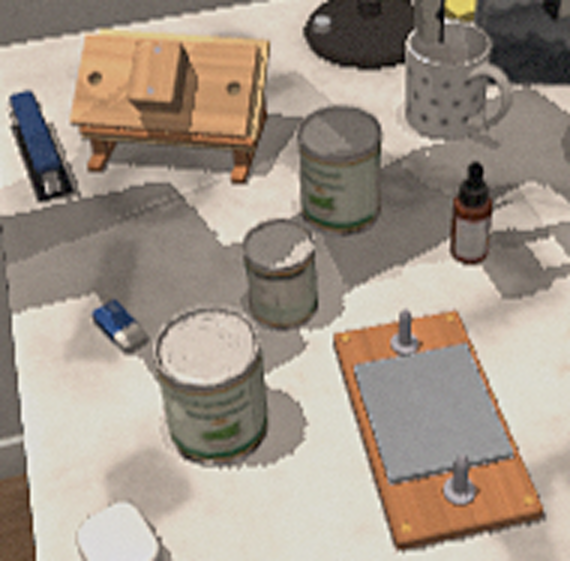

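```bash
cat > fit.py <<'E'
from h import *
from scipy.optimize import least_squares
def T(p,yaw,tilt): return np.array(p),R.from_euler('zy',[yaw,tilt])
bmod=np.array([[-52,95,14],[52,95,14],[52,-95,14],[-52,-95,14],[0,68,54],[0,-68,54],[-45,52,22],[45,52,22],[45,-52,22],[-45,-52,22]],float)
pmod=np.array([[45,85,12],[45,-85,12],[-45,-85,12],[-45,85,12],[0,68,12],[0,-68,12]],float)
E
python3 - <<'E'
from fit import *
s=load("side0")
cr=lambda L:(np.array(L)+.5)/3-.5+[140,125]
buv=cr([(333,335),(459,312),(543,518),(398,548),(404,312),(460,460),(355,368),(468,345),(514,456),(388,480)])
def fb(v): return (s.proj(R.from_euler('z',v[2]).apply(bmod)+[v[0],v[1],0])-buv).ravel()
r=least_squares(fb,[560,-175,0],loss='soft_l1');print("board",r.x.round(3),fb(r.x).reshape(-1,2).round(1).tolist())
puv=cr([(87,33),(268,42),(252,137),(72,125),(94,77),(233,88)])
def fp(v): 
    return (s.proj(R.from_euler('ZY',[v[3],-np.radians(35)]).apply(pmod)+v[:3])-puv).ravel()
r=least_squares(fp,[450,250,60,1.2],loss='soft_l1');print("plate",r.x.round(3),fp(r.x).reshape(-1,2).round(1).tolist())
tuv=cr([(281,240),(246,240),(316,240),(283,328)])
for z in (0,36,72): pass
# tin: centre of top and silhouettes
def ft(v):
    a=np.linspace(0,2*np.pi,72);c=np.c_[29*np.cos(a)+v[0],29*np.sin(a)+v[1],0*a]
    t=s.proj(c+[0,0,72]);b=s.proj(c);return np.array([t[:,0].min(),t[:,0].max(),t[:,1].min(),b[:,1].max()])
m=np.r_[cr([(246,0),(316,0)])[:,0],cr([(0,221),(0,328)])[:,1]]
r=least_squares(lambda v:ft(v)-m,[495,-15]);print("tin",r.x,r.fun)
f=s.f
from workcell import *
w=grab_frame("wrist");np.save("pics/wrist0.npy",w,allow_pickle=True)
o=get_obs();Rt=Q(o["eef_rot"]);c=Cam(w)
print("wristcam in tool",Rt.inv().apply(c.c-o["eef_pos"]).round(1),(Rt.as_matrix().T@c.R).round(3).tolist(),w["vfov"])
E
```

```text
board [ 5.67014e+02 -1.67815e+02 -8.90000e-02] [[-0.1, -0.2], [-0.0, -0.2], [0.5, -1.3], [-1.2, -0.3], [0.8, 0.2], [0.4, 0.4], [-0.5, -0.2], [-0.1, 0.3], [-0.1, 0.2], [0.1, 0.9]]
plate [455.931 213.265  80.09    1.121] [[-0.3, -0.3], [-1.2, 0.4], [0.1, -0.2], [-0.6, -0.5], [0.7, 0.5], [2.4, 0.1]]
tin [499.97653242 -13.16370628] [-0.64769441  0.64666232 -1.26642329  1.08226695]
wristcam in tool [  84.6    0.  -133.8] [[0.0, -0.951, -0.31], [1.0, 0.0, 0.0], [-0.0, -0.31, 0.951]] 61.846437103391885
```

```bash
cat > plan.py <<'E'
from h import *
from scipy.linalg import logm,expm
def plan(p1,R1,n,cl,p0=None,R0=None,show=True):
    from workcell import get_obs
    o=get_obs()
    p0=np.array(o["eef_pos"] if p0 is None else p0);R0=Q(o["eef_rot"]) if R0 is None else R0
    A=np.eye(4);B=np.eye(4);A[:3,:3]=R0.as_matrix();A[:3,3]=p0;B[:3,:3]=R1.as_matrix();B[:3,3]=p1
    L=np.real(logm(np.linalg.inv(A)@B))/n;S=expm(L)
    t=S[:3,3]/200;w=R.from_matrix(S[:3,:3]).as_rotvec()/np.radians(45)
    row=[cl]+[round(float(x),3) for x in (*t,*w)]
    print(n,"x",row,"maxs",np.linalg.norm(t)*200,"deg",np.linalg.norm(w)*45)
    M=A.copy()
    for i in range(n): M=M@S
    return row
plateR=lambda yaw,tilt=35:R.from_euler('ZY',[yaw,-np.radians(tilt)])
toolR=lambda PR:PR*R.from_matrix(np.diag([-1.,1,-1]))
E
python3 - <<'E'
from plan import *
PR=plateR(1.121);n=PR.apply([0,0,1])
p=np.array([456,213,62])+n*151;print(p)
plan(p,toolR(PR),12,-1,[674.978,-.019,251.561])
plan(p,toolR(PR),11,-1,[674.978,-.019,251.561])
E
```

```text
[418.34350167 135.00456751 185.69195869]
12 x [-1, -0.026, 0.118, 0.034, 0.015, -0.064, 0.046] maxs 25.13198033433496 deg 3.6031731541802534
11 x [-1, -0.028, 0.129, 0.037, 0.016, -0.07, 0.05] maxs 27.416191072423164 deg 3.9307343500148213
```

Request:
step_arm(increments=[[-1,-0.026,0.118,0.034,0.015,-0.064,0.046],[-1,-0.026,0.118,0.034,0.015,-0.064,0.046],[-1,-0.026,0.118,0.034,0.015,-0.064,0.046],[-1,-0.026,0.118,0.034,0.015,-0.064,0.046],[-1,-0.026,0.118,0.034,0.015,-0.064,0.046],[-1,-0.026,0.118,0.034,0.015,-0.064,0.046],[-1,-0.026,0.118,0.034,0.015,-0.064,0.046],[-1,-0.026,0.118,0.034,0.015,-0.064,0.046],[-1,-0.026,0.118,0.034,0.015,-0.064,0.046],[-1,-0.026,0.118,0.034,0.015,-0.064,0.046],[-1,-0.026,0.118,0.034,0.015,-0.064,0.046],[-1,-0.026,0.118,0.034,0.015,-0.064,0.046]])

```text
time: 1.15
eef_pos: [418.3, 136.0, 184.2]
eef_rot: [0.258, -0.506, 0.807, 0.16]
force: [-0.2, -0.8, 0.6]
gripper_width: 87.8
grip_force: 0.0
```

Request:
step_arm(increments=[[-1,0,0,0,0,0,0],[-1,0,0,0,0,0,0],[-1,0,0,0,0,0,0]])

```text
time: 1.4
eef_pos: [419.9, 135.5, 185.0]
eef_rot: [0.257, -0.508, 0.807, 0.159]
force: [0.0, 0.3, 0.2]
gripper_width: 87.6
grip_force: 0.0
```

Run:
```python
from plan import *
from workcell import *
o=get_obs();print(o["time"],o["eef_pos"],o["q"],toolR(plateR(1.121)).inv().as_matrix().round(3).tolist(),(toolR(plateR(1.121)).inv()*Q(o["eef_rot"])).as_rotvec(True).round(2))
f=grab_frame("wrist");np.save("pics/wrist1.npy",f,allow_pickle=True)
cv2.imwrite("pics/wrist1.png",cv2.resize(f["image"],(800,600),interpolation=cv2.INTER_CUBIC))
```

```text
1.4 [419.91045901 135.52677488 185.03459973] [ 0.3284185  -0.08982196 -0.58643488 -0.66161956 -0.72705911 -0.34850188] [[-0.356, -0.738, -0.574], [-0.901, 0.435, 0.0], [0.249, 0.517, -0.819]] [ 0.18 -0.21 -0.24]
```

View pics/wrist1.png

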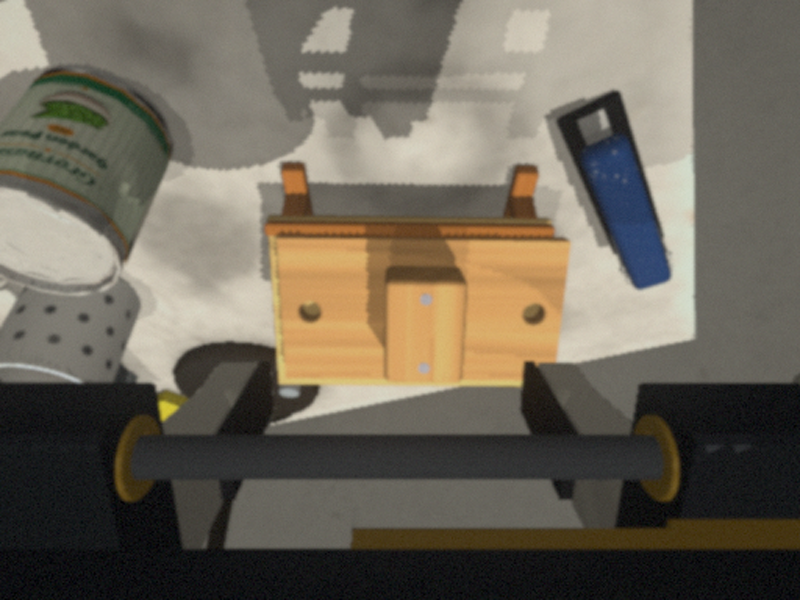

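Run:
```python
from fit import *
w=load("wrist1");s=load("side0")
mod=np.array([[-45,-85,12],[-45,85,12],[0,-68,12],[0,68,12],[45,-85,12],[-30,-22,46],[-30,22,46],[30,-22,46],[30,22,46]],float)
uv=(np.array([(277,239),(569,239),(310,312),(533,314),(285,381),(386,282),(465,282),(387,381),(462,380)])+.5)*.64-.5
cr=lambda L:(np.array(L)+.5)/3-.5+[140,125]
puv=cr([(87,33),(268,42),(252,137),(72,125),(94,77),(233,88)])
pm=np.array([[45,85,12],[45,-85,12],[-45,-85,12],[-45,85,12],[0,68,12],[0,-68,12]],float)
def f(v,both=1):
    A=R.from_euler('ZY',[v[3],-np.radians(35)])
    a=(w.proj(A.apply(mod)+v[:3])-uv).ravel()
    return np.r_[a,(s.proj(A.apply(pm)+v[:3])-puv).ravel()] if both else a
for b in (0,1):
    r=least_squares(f,[456,213,62,1.12],args=(b,),loss='soft_l1');print(r.x.round(3),f(r.x,b).reshape(-1,2).round(1).tolist())
```

```text
[455.345 242.781  60.763  -5.16 ] [[0.1, 0.2], [-0.1, 0.8], [0.2, -0.0], [-0.0, -0.8], [1.5, -2.0], [-1.6, -0.7], [1.2, -0.5], [-1.8, 1.1], [0.0, 2.0]]
[455.556 242.991  60.589   1.123] [[0.1, 0.3], [-0.3, 0.9], [0.1, -0.0], [-0.2, -0.8], [1.5, -2.0], [-1.7, -0.6], [1.1, -0.4], [-1.9, 1.1], [-0.1, 1.9], [-0.5, 0.4], [-3.5, 0.9], [-2.1, -0.7], [-0.6, -0.9], [0.3, 0.7], [0.4, 0.0]]
```

Run:
```python
from plan import *
PR=plateR(1.123);n=PR.apply([0,0,1]);P=np.array([455.5,242.9,60.7])
plan(P+n*85,toolR(PR),6,-.6)
plan(P+n*42.5,toolR(PR),5,-.6,P+n*85,toolR(PR))
```

```text
6 x [-0.6, -0.017, 0.012, 0.068, -0.001, 0.001, 0.0] maxs 14.148546848066495 deg 0.05741614158386535
5 x [-0.6, -0.0, -0.0, 0.042, 0.0, 0.0, -0.0] maxs 8.499999999999998 deg 7.485177822218935e-16
```

Request:
step_arm(increments=[[-0.6,-0.017,0.012,0.068,-0.001,0.001,0],[-0.6,-0.017,0.012,0.068,-0.001,0.001,0],[-0.6,-0.017,0.012,0.068,-0.001,0.001,0],[-0.6,-0.017,0.012,0.068,-0.001,0.001,0],[-0.6,-0.017,0.012,0.068,-0.001,0.001,0],[-0.6,-0.017,0.012,0.068,-0.001,0.001,0],[-0.6,0,0,0,0,0,0],[-0.6,0,0,0,0,0,0]])

```text
time: 2.12
eef_pos: [434.4, 199.3, 128.7]
eef_rot: [0.253, -0.509, 0.807, 0.16]
force: [-0.2, -0.4, 0.3]
gripper_width: 70.2
grip_force: 0.0
```

Run:
```python
from plan import *
from workcell import *
o=get_obs();print(o["time"],o["eef_pos"],o["gripper_width"])
PR=plateR(1.123);n=PR.apply([0,0,1]);P=np.array([455.5,242.9,60.7])
print("in plate",PR.inv().apply(o["eef_pos"]-P), (toolR(PR).inv()*Q(o["eef_rot"])).as_rotvec(True).round(2))
f=grab_frame("wrist");np.save("pics/wrist2.npy",f,allow_pickle=True)
c=Cam(f);im=f["image"].copy()
m=np.array([[x,y,46] for x in(-30,30) for y in (-22,22)]+[[0,68,12],[0,-68,12],[-45,85,12],[-45,-85,12]],float)
for u in c.proj(PR.apply(m)+P): cv2.drawMarker(im,tuple(int(round(a)) for a in u),(0,0,255),0,8,1)
cv2.imwrite("pics/wrist2.png",cv2.resize(im,(800,600),interpolation=cv2.INTER_CUBIC))
```

```text
2.1167 [434.44032295 199.31669428 128.74491513] 70.21300181127663
in plate [-0.62173804  0.11255736 83.50284895] [-0.13  0.16 -0.09]
```

View pics/wrist2.png

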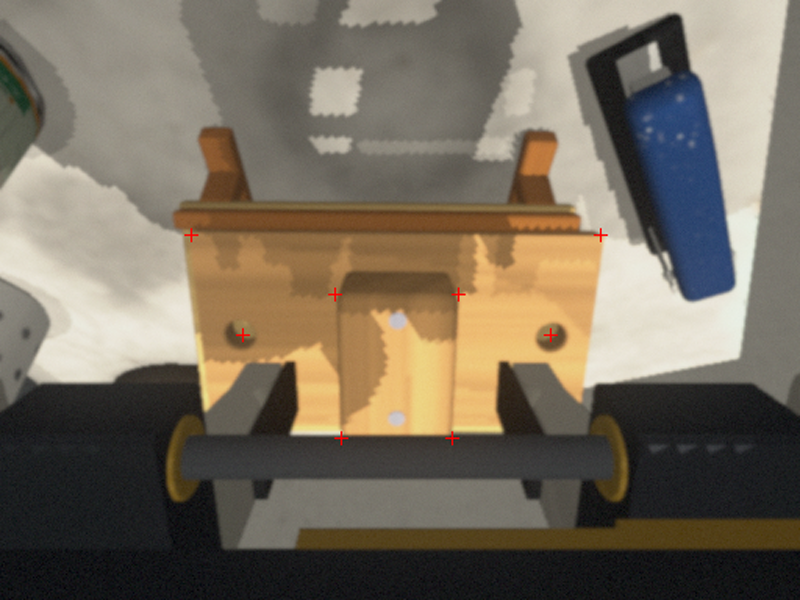

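Request:
step_arm(increments=[[-0.6,0,0,0.042,0,0,0],[-0.6,0,0,0.042,0,0,0],[-0.6,0,0,0.042,0,0,0],[-0.6,0,0,0.042,0,0,0],[-0.6,0,0,0.042,0,0,0],[-0.6,0,0,0,0,0,0],[-0.6,0,0,0,0,0,0]], newtons=30)

```text
time: 2.75
eef_pos: [444.3, 220.9, 94.1]
eef_rot: [0.253, -0.508, 0.807, 0.16]
force: [0.2, -0.4, -0.1]
gripper_width: 70.3
grip_force: 0.0
```

Request:
step_arm(increments=[[1,0,0,0,0,0,0],[1,0,0,0,0,0,0],[1,0,0,0,0,0,0],[1,0,0,0,0,0,0],[1,0,0,0,0,0,0],[1,0,0,0,0,0,0],[1,0,0,0,0,0,0]])

```text
time: 3.33
eef_pos: [444.5, 220.8, 95.3]
eef_rot: [0.254, -0.508, 0.807, 0.16]
force: [-2.2, -1.4, 4.3]
gripper_width: 44.3
grip_force: 30.0
```

```bash
cat >> plan.py <<'E'
def mid(p0,R0,p1,R1):
    A=np.eye(4);B=np.eye(4);A[:3,:3]=R0.as_matrix();A[:3,3]=p0;B[:3,:3]=R1.as_matrix();B[:3,3]=p1
    L=np.real(logm(np.linalg.inv(A)@B))
    for k in (.25,.5,.75): M=A@expm(L*k);print(k,M[:3,3].round(),M[:3,2].round(2))
E
python3 - <<'E'
from plan import *
from workcell import *
o=get_obs();p0=np.array(o["eef_pos"]);R0=Q(o["eef_rot"])
PR=plateR(1.123);n=PR.apply([0,0,1])
p1=p0+n*25+[0,0,100];plan(p1,R0,8,1)
R2=toolR(plateR(-.089,0));p2=np.array([652,-168,230.]);plan(p2,R2,24,1,p1,R0);mid(p1,R0,p2,R2);print(p1)
E
```

```text
8 x [1, -0.036, 0.0, -0.067, 0.0, -0.0, 0.0] maxs 15.166142504278318 deg 1.2253179031753908e-16
24 x [1, -0.0, -0.095, -0.009, 0.02, 0.028, 0.062] maxs 19.08603961079772 deg 3.2006660274229013
0.25 [531. 142. 222.] [ 0.26  0.37 -0.89]
0.5 [601.  52. 223.] [ 0.22  0.23 -0.95]
0.75 [643. -54. 224.] [ 0.13  0.1  -0.99]
[438.30942456 207.91698616 215.82225632]
```

Request:
step_arm(increments=[[1,-0.036,0,-0.067,0,0,0],[1,-0.036,0,-0.067,0,0,0],[1,-0.036,0,-0.067,0,0,0],[1,-0.036,0,-0.067,0,0,0],[1,-0.036,0,-0.067,0,0,0],[1,-0.036,0,-0.067,0,0,0],[1,-0.036,0,-0.067,0,0,0],[1,-0.036,0,-0.067,0,0,0]])

```text
time: 4.0
eef_pos: [437.1, 207.5, 215.4]
eef_rot: [0.253, -0.509, 0.807, 0.16]
force: [1.1, -0.3, -4.2]
gripper_width: 44.0
grip_force: 29.9
```

Request:
step_arm(increments=[[1,0,-0.095,-0.009,0.02,0.028,0.062],[1,0,-0.095,-0.009,0.02,0.028,0.062],[1,0,-0.095,-0.009,0.02,0.028,0.062],[1,0,-0.095,-0.009,0.02,0.028,0.062],[1,0,-0.095,-0.009,0.02,0.028,0.062],[1,0,-0.095,-0.009,0.02,0.028,0.062],[1,0,-0.095,-0.009,0.02,0.028,0.062],[1,0,-0.095,-0.009,0.02,0.028,0.062],[1,0,-0.095,-0.009,0.02,0.028,0.062],[1,0,-0.095,-0.009,0.02,0.028,0.062],[1,0,-0.095,-0.009,0.02,0.028,0.062],[1,0,-0.095,-0.009,0.02,0.028,0.062]])

```text
time: 5.0
eef_pos: [600.7, 51.0, 220.4]
eef_rot: [0.135, -0.245, 0.957, 0.083]
force: [0.5, -0.0, -3.9]
gripper_width: 43.5
grip_force: 29.9
```

Request:
step_arm(increments=[[1,0,-0.095,-0.009,0.02,0.028,0.062],[1,0,-0.095,-0.009,0.02,0.028,0.062],[1,0,-0.095,-0.009,0.02,0.028,0.062],[1,0,-0.095,-0.009,0.02,0.028,0.062],[1,0,-0.095,-0.009,0.02,0.028,0.062],[1,0,-0.095,-0.009,0.02,0.028,0.062],[1,0,-0.095,-0.009,0.02,0.028,0.062],[1,0,-0.095,-0.009,0.02,0.028,0.062],[1,0,-0.095,-0.009,0.02,0.028,0.062],[1,0,-0.095,-0.009,0.02,0.028,0.062],[1,0,-0.095,-0.009,0.02,0.028,0.062],[1,0,-0.095,-0.009,0.02,0.028,0.062]])

```text
time: 6.0
eef_pos: [650.4, -168.8, 226.9]
eef_rot: [0.002, 0.045, 0.999, -0.002]
force: [0.5, 0.7, -4.2]
gripper_width: 43.9
grip_force: 29.9
```

Request:
step_arm(increments=[[1,0,0,0,0,0,0],[1,0,0,0,0,0,0],[1,0,0,0,0,0,0],[1,0,0,0,0,0,0]])

```text
time: 6.33
eef_pos: [650.8, -167.6, 227.9]
eef_rot: [0.004, 0.043, 0.999, -0.002]
force: [-0.1, 0.4, -4.5]
gripper_width: 44.1
grip_force: 29.9
```

Run:
```python
from plan import *
from workcell import *
o=get_obs();print(o["time"],o["eef_pos"],o["gripper_width"],o["q"],(toolR(plateR(-.089,0)).inv()*Q(o["eef_rot"])).as_rotvec(True).round(2))
np.save("pics/obs3.npy",o,allow_pickle=True)
f=grab_frame("wrist");np.save("pics/wrist3.npy",f,allow_pickle=True)
cv2.imwrite("pics/wrist3.png",cv2.resize(f["image"],(800,600),interpolation=cv2.INTER_CUBIC))
```

```text
6.3333 [ 650.77603662 -167.61894148  227.93570884] 44.106358168718344 [ 0.03980635  0.3636715  -0.03730957  0.00489564 -1.16301297 -1.69843971] [ 0.21 -0.42 -0.18]
```

View pics/wrist3.png

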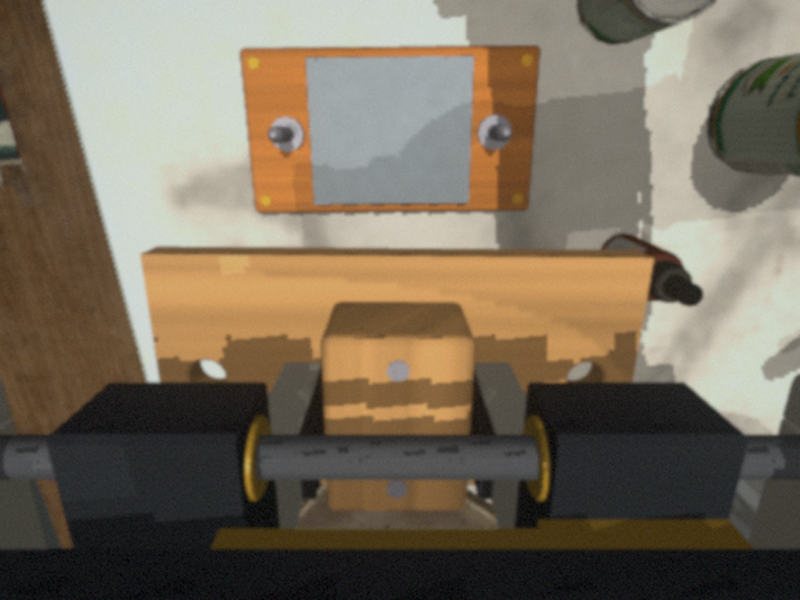

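Run:
```python
from fit import *
from plan import *
w=load("wrist3");o=np.load("pics/obs3.npy",allow_pickle=True).item()
S=lambda L:(np.array(L)+.5)*.64-.5
bm=np.array([[-52,-95,14],[-52,95,14],[52,95,14],[52,-95,14],[-45,-52,22],[-45,52,22],[45,52,22],[45,-52,22],[0,-68,53],[0,68,53],[0,-68,16],[0,68,16]],float)
buv=S([(242,50),(539,47),(529,208),(259,211),(306,58),(473,55),(470,204),(313,205),(272,132),(509,130),(286,133),(496,132)])
fb=lambda v:(w.proj(R.from_euler('z',v[2]).apply(bm)+[v[0],v[1],v[3]])-buv).ravel()
for fz in (0,1):
    g=lambda v:fb([v[0],v[1],v[2],v[3] if fz else 0.])
    r=least_squares(g,[567,-168,-.089,0],loss='soft_l1');print("board",r.x.round(3),g(r.x).reshape(-1,2).round(1).tolist())
pm=np.array([[-45,-85,12],[-45,85,12],[-45,-85,0],[-45,85,0],[-30,-22,46],[-30,22,46]],float)
puv=S([(143,253),(653,254),(150,247),(647,247),(325,337),(473,337)])
Rt=Q(o["eef_rot"]);D=R.from_matrix(np.diag([-1.,1,-1]))
def fp(v):
    A=Rt*R.from_rotvec([v[4],v[5],v[3]])*D;return (w.proj(A.apply(pm)+o["eef_pos"]+Rt.apply(v[:3]))-puv).ravel()
h=lambda v:np.r_[fp(v),(v[3:]-[0,0,0])*30]
r=least_squares(h,[0,0,41,0,0,0],loss='soft_l1');print("plate in tool (x,y,z,rz,rx,ry)",r.x.round(3),fp(r.x).reshape(-1,2).round(1).tolist())
c=D.inv()
for hy in(-68,68): print("hole proj",(w.proj((Rt*D).apply([[0,hy,12]])+o["eef_pos"]+Rt.apply(r.x[:3]))+.5)/.64)
```

```text
board [ 5.67645e+02 -1.65179e+02 -7.50000e-02  0.00000e+00] [[-2.2, -1.7], [1.8, -2.2], [0.4, 1.6], [-2.5, 1.4], [-0.4, -0.6], [0.9, 0.0], [-0.5, -1.0], [1.0, -0.6], [1.3, 1.7], [-1.7, 1.3], [0.9, 0.6], [-0.7, -0.2]]
board [ 5.67552e+02 -1.65080e+02 -7.40000e-02 -2.89100e+00] [[-1.3, -1.2], [1.1, -1.9], [-0.1, 1.0], [-1.6, 1.0], [0.2, -0.2], [0.5, 0.2], [-0.7, -1.5], [1.6, -1.0], [2.2, 1.6], [-2.2, 1.1], [1.6, 0.6], [-1.1, -0.4]]
plate in tool (x,y,z,rz,rx,ry) [1.3810e+00 3.5000e-01 4.1084e+01 1.0000e-03 2.0000e-03 1.3000e-02] [[-0.6, 0.8], [0.6, 0.4], [5.3, -0.7], [-6.1, -0.4], [-3.6, -0.1], [3.1, -0.0]]
hole proj [[210.08290414 375.75843581]]
hole proj [[586.7851366  375.87179297]]
```

Run:
```python
from fit import *
w=load("wrist3");im=w.im
hsv=cv2.cvtColor(im,cv2.COLOR_BGR2HSV)
for (x0,x1) in ((162,196),(300,334)):
    sub=hsv[70:102,x0:x1,1];m=(sub<110).astype(np.uint8)
    n,l,st,ce=cv2.connectedComponentsWithStats(m,connectivity=4)
    for i in range(1,n):
        if 25<st[i,4]<500: print("bbox",st[i,0]+x0,st[i,0]+st[i,2]-1+x0,st[i,1]+70,st[i,1]+st[i,3]-1+70,"area",st[i,4],"cen",ce[i]+[x0,70])
v=cv2.resize(np.hstack([im[70:102,162:196],im[70:102,300:334]]),None,fx=11,fy=11,interpolation=cv2.INTER_NEAREST);cv2.imwrite("pics/pins.png",v)
for b in ([567.6,-165.2,-.075],[567.0,-167.8,-.089]):
    A=R.from_euler('z',b[2])
    print(b,w.proj(A.apply([[0,y,z] for y in(-68,68) for z in (15,54)])+[b[0],b[1],0]).round(1).tolist())
```

```text
bbox 172 194 74 97 area 411 cen [183.08272506  85.24817518]
bbox 300 302 70 101 area 66 cen [300.56060606  84.60606061]
bbox 305 327 73 95 area 410 cen [316.11219512  84.03414634]
[567.6, -165.2, -0.075] [[183.9, 85.5], [174.9, 86.0], [316.3, 84.0], [324.1, 84.3]]
[567.0, -167.8, -0.089] [[181.3, 84.2], [171.9, 84.4], [313.7, 84.6], [321.2, 84.9]]
```

View pics/pins.png

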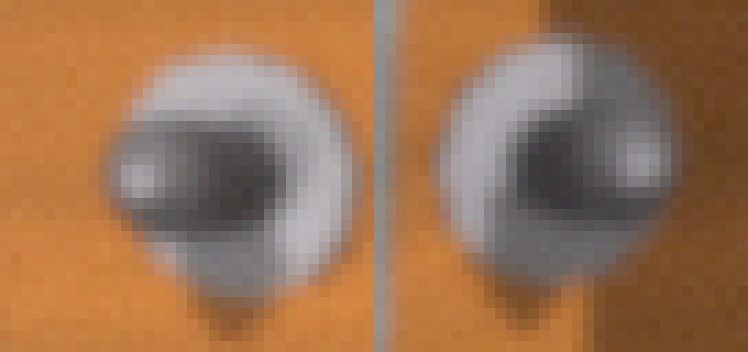

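Run:
```python
from plan import *
R2=toolR(plateR(-.077,0));plan(np.array([568.1,-165.7,103.]),R2,10,1)
```

```text
10 x [1, 0.042, -0.002, 0.062, -0.0, 0.001, -0.001] maxs 15.012435545354613 deg 0.07034666114402499
```

Request:
step_arm(increments=[[1,0.042,-0.002,0.062,0,0.001,-0.001],[1,0.042,-0.002,0.062,0,0.001,-0.001],[1,0.042,-0.002,0.062,0,0.001,-0.001],[1,0.042,-0.002,0.062,0,0.001,-0.001],[1,0.042,-0.002,0.062,0,0.001,-0.001],[1,0.042,-0.002,0.062,0,0.001,-0.001],[1,0.042,-0.002,0.062,0,0.001,-0.001],[1,0.042,-0.002,0.062,0,0.001,-0.001],[1,0.042,-0.002,0.062,0,0.001,-0.001],[1,0.042,-0.002,0.062,0,0.001,-0.001],[1,0,0,0,0,0,0],[1,0,0,0,0,0,0]])

```text
time: 7.38
eef_pos: [567.4, -165.5, 104.3]
eef_rot: [-0.0, 0.039, 0.999, -0.002]
force: [0.8, 0.8, -2.7]
gripper_width: 43.6
grip_force: 29.9
```

Run:
```python
from plan import *
from workcell import *
o=get_obs();R2=toolR(plateR(-.077,0))
print(o["eef_pos"],o["force"],(R2.inv()*Q(o["eef_rot"])).as_rotvec(True).round(2))
plan(np.array([568.1,-165.7,92.]),R2,3,1)
a=grab_frame("wrist");b=grab_frame("side");np.save("pics/wrist4.npy",a,allow_pickle=True);np.save("pics/side4.npy",b,allow_pickle=True)
A=cv2.resize(a["image"][200:290,60:452],None,fx=2,fy=2,interpolation=cv2.INTER_CUBIC)
B=cv2.resize(b["image"][195:320,220:350],None,fx=3,fy=3,interpolation=cv2.INTER_CUBIC)
v=np.zeros((180+375,784,3),np.uint8);v[:180]=A;v[180:,:390]=B
c=grab_frame("scene");np.save("pics/scene4.npy",c,allow_pickle=True);C=cv2.resize(c["image"][190:280,250:380],None,fx=3,fy=3,interpolation=cv2.INTER_CUBIC);v[180:450,392:782]=C
cv2.imwrite("pics/hover.png",v)
```

```text
[ 567.44181908 -165.46778473  104.29718194] [ 0.81666591  0.78574989 -2.70667251] [0.25 0.02 0.05]
3 x [1, -0.001, -0.0, 0.02, -0.002, -0.0, -0.0] maxs 4.10566039835875 deg 0.08478478378241891
```

View pics/hover.png

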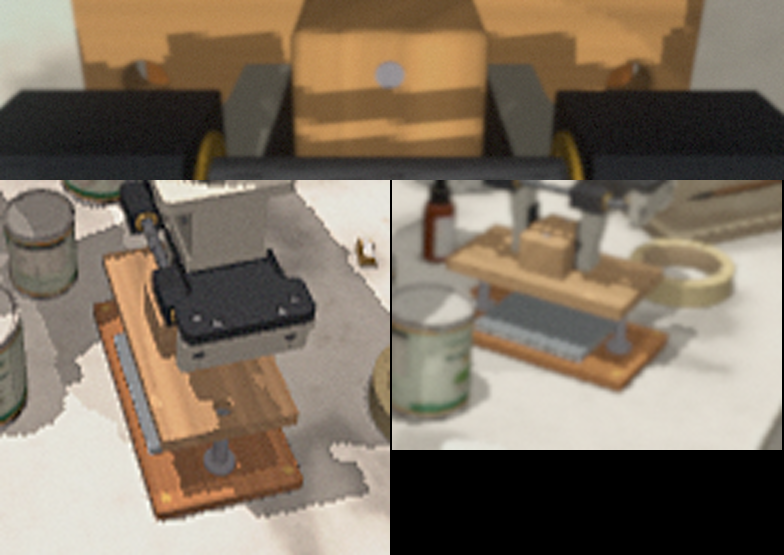

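Request:
step_arm(increments=[[1,-0.003,0,0.01,-0.005,0,0],[1,0,0,0.01,0,0,0],[1,0,0,0.01,0,0,0],[1,0,0,0.01,0,0,0],[1,0,0,0.01,0,0,0],[1,0,0,0.01,0,0,0]])

```text
time: 8.03
eef_pos: [568.1, -165.9, 91.8]
eef_rot: [-0.0, 0.039, 0.999, -0.0]
force: [-0.0, -0.9, -3.8]
gripper_width: 44.0
grip_force: 29.9
```

Request:
step_arm(increments=[[1,0,0,0.01,0,0,0],[1,0,0,0.01,0,0,0],[1,0,0,0.01,0,0,0]])

```text
time: 8.28
eef_pos: [568.2, -165.9, 85.9]
eef_rot: [0.0, 0.039, 0.999, -0.0]
force: [0.3, -0.4, -3.8]
gripper_width: 43.7
grip_force: 29.9
```

Request:
step_arm(increments=[[1,0,0,0.01,0,0,0],[1,0,0,0.01,0,0,0],[1,0,0,0.01,0,0,0],[1,0,0,0.01,0,0,0]])

```text
time: 8.62
eef_pos: [568.2, -165.9, 77.9]
eef_rot: [0.0, 0.039, 0.999, -0.0]
force: [0.1, 0.3, -4.2]
gripper_width: 44.1
grip_force: 29.9
```

Request:
step_arm(increments=[[1,0,0,0.01,0,0,0],[1,0,0,0.01,0,0,0],[1,0,0,0.01,0,0,0],[1,0,0,0.01,0,0,0]])

```text
time: 8.95
eef_pos: [568.2, -165.9, 69.9]
eef_rot: [0.0, 0.039, 0.999, -0.0]
force: [0.2, -0.5, -3.3]
gripper_width: 43.6
grip_force: 29.9
```

Request:
step_arm(increments=[[1,0,0,0.005,0,0,0],[1,0,0,0.005,0,0,0],[1,0,0,0.005,0,0,0]])

```text
time: 9.2
eef_pos: [568.2, -165.9, 67.1]
eef_rot: [0.0, 0.039, 0.999, -0.0]
force: [-0.5, 0.1, -3.6]
gripper_width: 43.9
grip_force: 29.9
```

Request:
step_arm(increments=[[1,0,0,0.005,0,0,0],[1,0,0,0.005,0,0,0],[1,0,0,0.005,0,0,0]])

```text
time: 9.45
eef_pos: [568.3, -165.9, 64.1]
eef_rot: [0.0, 0.039, 0.999, -0.0]
force: [-0.0, 0.9, -4.0]
gripper_width: 43.8
grip_force: 29.9
```

Request:
step_arm(increments=[[1,0,0,0.004,0,0,0],[1,0,0,0.003,0,0,0]])

```text
time: 9.62
eef_pos: [568.2, -165.9, 62.7]
eef_rot: [0.0, 0.039, 0.999, -0.0]
force: [-0.8, 0.0, 1.4]
gripper_width: 43.9
grip_force: 29.9
```

Request:
step_arm(increments=[[1,0,0,0.003,0,0,0],[1,0,0,0,0,0,0]])

```text
time: 9.78
eef_pos: [568.3, -165.9, 62.6]
eef_rot: [0.0, 0.039, 0.999, -0.0]
force: [-2.0, 0.9, 1.6]
gripper_width: 44.0
grip_force: 29.9
```

Request:
step_arm(increments=[[-0.3,0,0,0,0,0,0],[-0.3,0,0,0,0,0,0],[-0.3,0,0,0,0,0,0],[-0.3,0,0,0,0,0,0],[-0.3,0,0,0,0,0,0]])

```text
time: 10.2
eef_pos: [568.4, -165.9, 62.2]
eef_rot: [0.0, 0.039, 0.999, -0.0]
force: [-0.5, 0.1, -0.2]
gripper_width: 56.7
grip_force: 0.0
```

Request:
step_arm(increments=[[-0.3,0,0,-0.03,0,0,0],[-0.3,0,0,-0.06,0,0,0],[-0.3,0,0,-0.1,0,0,0],[-0.3,0,0,-0.12,0,0,0],[-0.3,0,0,-0.12,0,0,0],[-1,0,0,-0.12,0,0,0],[-1,0,0,-0.12,0,0,0]])

```text
time: 10.78
eef_pos: [568.0, -165.9, 197.9]
eef_rot: [0.0, 0.039, 0.999, -0.0]
force: [-0.0, -0.1, -0.9]
gripper_width: 65.4
grip_force: 0.0
```

Run:
```python
from plan import *
from workcell import *
o=get_obs();print(o["time"],o["eef_pos"],o["q"],o["gripper_width"])
b=grab_frame("side");np.save("pics/side5.npy",b,allow_pickle=True);a=grab_frame("wrist");np.save("pics/wrist5.npy",a,allow_pickle=True)
B=cv2.resize(b["image"][150:320,190:340],None,fx=3,fy=3,interpolation=cv2.INTER_CUBIC)
A=cv2.resize(a["image"][:288],None,fx=.68,fy=.68,interpolation=cv2.INTER_AREA)
v=np.zeros((510,800,3),np.uint8);v[:,:450]=B;v[:A.shape[0],452:]=A[:,:348];cv2.imwrite("pics/seat.png",v)
```

```text
10.7833 [ 568.04199294 -165.8922358   197.86306359] [ 4.61323986e-02  2.62994653e-01 -2.53324279e-01  3.63603058e-04
 -1.05394848e+00 -1.69596083e+00] 65.39870783684209
```

View pics/seat.png

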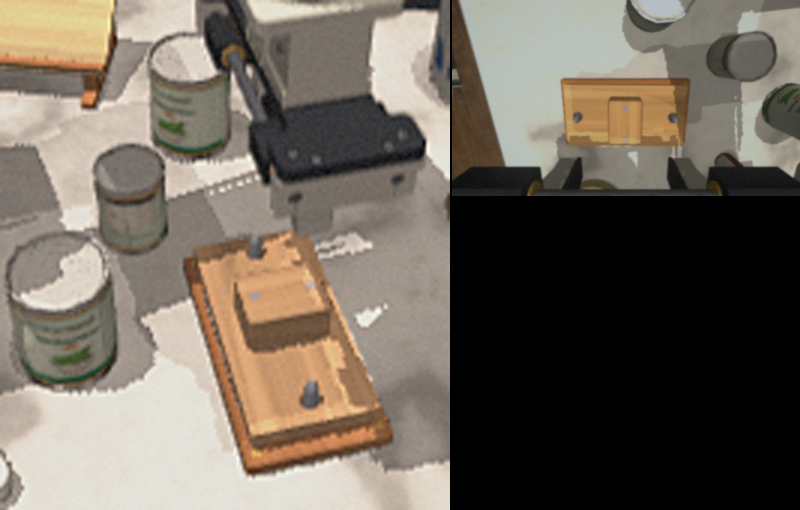

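Run:
```python
from fit import *
from plan import *
w=load("wrist5")
a=np.linspace(0,2*np.pi,180)
def sil(x,y):
    c=np.c_[29*np.cos(a)+x,29*np.sin(a)+y,0*a];t=w.proj(c+[0,0,72]);b=w.proj(c)
    return np.array([b[:,0].min(),t[:,0].max(),min(t[:,1].min(),b[:,1].min()),max(t[:,1].max(),b[:,1].max())])
for p in ((500,-13),(500.8,-11.2)): print(p,sil(*p).round(1))
r=least_squares(lambda v:sil(*v)-[376.5,476.5,47,121],[500,-12]);print(r.x,r.fun)
# gradient profile rows/cols to refine
g=cv2.cvtColor(w.im,cv2.COLOR_BGR2GRAY).astype(int);s=cv2.cvtColor(w.im,cv2.COLOR_BGR2HSV)[...,1].astype(int)
print("row75",g[75,366:392].tolist(),g[75,465:490].tolist());print("col455",g[38:58,455].tolist(),g[105:128,455].tolist())
```

```text
(500, -13) [372.6 479.8  46.6 124.2]
(500.8, -11.2) [374.4 482.   47.5 125. ]
[499.18235144 -13.20051066] [-4.06309302  3.15641133 -1.59636077  2.19373223]
row75 [107, 107, 104, 104, 107, 108, 104, 106, 100, 95, 75, 52, 46, 54, 55, 57, 56, 57, 63, 57, 61, 63, 65, 63, 67, 67] [97, 97, 95, 94, 98, 94, 85, 75, 59, 52, 59, 87, 121, 141, 151, 158, 157, 158, 158, 157, 156, 153, 156, 153, 151]
col455 [164, 167, 167, 166, 165, 162, 157, 140, 119, 97, 85, 86, 100, 109, 118, 120, 122, 120, 119, 117] [97, 92, 92, 92, 84, 81, 77, 75, 83, 101, 123, 141, 150, 152, 154, 153, 151, 153, 149, 153, 154, 156, 159]
```

Run:
```python
from plan import *
R2=toolR(plateR(.62,0));p=np.array([499.5,-13,150.])
plan(p,R2,12,-1);plan(p-[0,0,94],R2,8,-1,p,R2)
```

```text
12 x [-1, 0.014, 0.071, 0.021, -0.0, 0.001, -0.074] maxs 14.984007002802734 deg 3.333826028698045
8 x [-1, -0.0, 0.0, 0.059, 0.0, 0.0, -0.0] maxs 11.75 deg 1.8815570805651447e-16
```

Request:
step_arm(increments=[[-1,0.014,0.071,0.021,0,0.001,-0.074],[-1,0.014,0.071,0.021,0,0.001,-0.074],[-1,0.014,0.071,0.021,0,0.001,-0.074],[-1,0.014,0.071,0.021,0,0.001,-0.074],[-1,0.014,0.071,0.021,0,0.001,-0.074],[-1,0.014,0.071,0.021,0,0.001,-0.074],[-1,0.014,0.071,0.021,0,0.001,-0.074],[-1,0.014,0.071,0.021,0,0.001,-0.074],[-1,0.014,0.071,0.021,0,0.001,-0.074],[-1,0.014,0.071,0.021,0,0.001,-0.074],[-1,0.014,0.071,0.021,0,0.001,-0.074],[-1,0.014,0.071,0.021,0,0.001,-0.074]])

```text
time: 11.88
eef_pos: [495.7, -11.0, 145.8]
eef_rot: [-0.005, -0.306, 0.952, 0.0]
force: [0.2, -0.0, -0.1]
gripper_width: 87.4
grip_force: 0.0
```

Request:
step_arm(increments=[[-1,0,0,0,0,0,0],[-1,0,0,0,0,0,0],[-1,0,0,0,0,0,0]])

```text
time: 12.13
eef_pos: [496.7, -11.6, 146.3]
eef_rot: [-0.004, -0.304, 0.953, -0.0]
force: [0.3, 0.6, -0.5]
gripper_width: 87.4
grip_force: 0.0
```

Run:
```python
from plan import *
from workcell import *
R2=toolR(plateR(.62,0));o=get_obs();print(o["eef_pos"],(R2.inv()*Q(o["eef_rot"])).as_rotvec(True).round(2))
plan(np.array([499.5,-13,57]),R2,8,-1)
w=grab_frame("wrist");np.save("pics/wrist6.npy",w,allow_pickle=True);c=Cam(w);im=w["image"].copy()
a=np.linspace(0,2*np.pi,60)
for z in (0,72): cv2.polylines(im,[np.round(c.proj(np.c_[29*np.cos(a)+499.5,29*np.sin(a)-13,0*a+z])).astype(int)],True,(0,0,255),1)
cv2.imwrite("pics/tin6.png",cv2.resize(im,(800,600),interpolation=cv2.INTER_CUBIC))
```

```text
[496.68790606 -11.61253325 146.34501402] [-0.14  0.46  0.13]
8 x [-1, -0.001, -0.002, 0.056, 0.0, -0.001, -0.0] maxs 11.175036334623357 deg 0.06266411915255257
```

View pics/tin6.png

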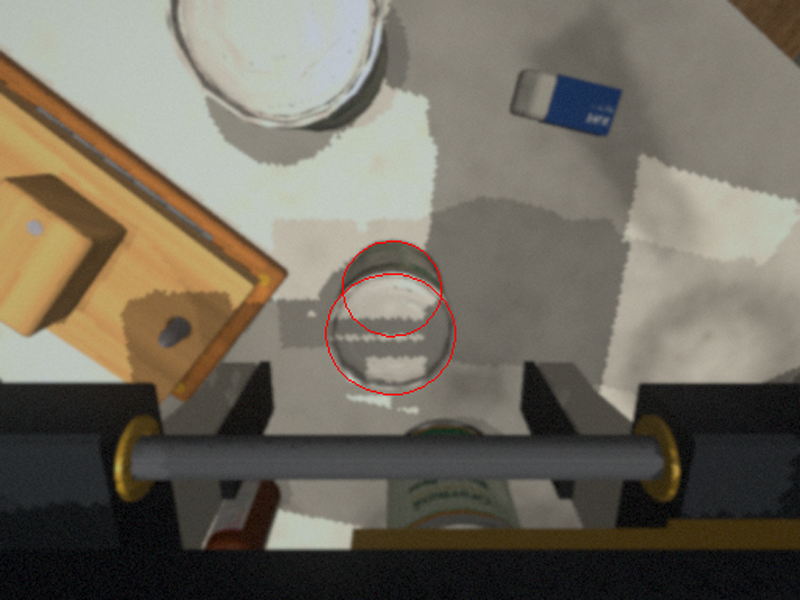

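Request:
step_arm(increments=[[-1,0,-0.002,0.056,0,-0.001,0],[-1,0,-0.002,0.056,0,-0.001,0],[-1,0,-0.002,0.056,0,-0.001,0],[-1,0,-0.002,0.056,0,-0.001,0],[-1,0,-0.002,0.056,0,-0.001,0],[-1,0,-0.002,0.056,0,-0.001,0],[-1,0,-0.002,0.056,0,-0.001,0],[-1,0,-0.002,0.056,0,-0.001,0],[-1,0,0,0,0,0,0],[-1,0,0,0,0,0,0]], newtons=20)

```text
time: 13.02
eef_pos: [497.5, -14.8, 56.1]
eef_rot: [-0.002, -0.304, 0.953, 0.001]
force: [-0.5, -0.4, 0.3]
gripper_width: 87.6
grip_force: 0.0
```

Request:
step_arm(increments=[[1,0,0,0,0,0,0],[1,0,0,0,0,0,0],[1,0,0,0,0,0,0],[1,0,0,0,0,0,0],[1,0,0,0,0,0,0],[1,0,0,0,0,0,0],[1,0,0,0,0,0,0],[1,0,0,0,0,0,0]])

```text
time: 13.68
eef_pos: [497.6, -14.2, 56.7]
eef_rot: [-0.001, -0.304, 0.953, 0.001]
force: [-1.2, 1.3, 5.3]
gripper_width: 56.8
grip_force: 20.0
```

Run:
```python
from plan import *
from workcell import *
o=get_obs();p0=np.array(o["eef_pos"]);R2=toolR(plateR(.62,0));print(p0,o["time"],o["force"],o["gripper_width"],(R2.inv()*Q(o["eef_rot"])).as_rotvec(True).round(2))
# tin in tool: centred along tool y; along tool x from image estimate
d=R2.inv().apply(np.array([498.8,-13.5,p0[2]])-p0);print("tin in tool",d)
up=p0+[0,0,120];plan(up,Q(o["eef_rot"]),8,1)
t=np.array([567.6,-165.8,p0[2]+68+12])-R2.apply([d[0],0,0]);print(t)
plan(t+[0,0,20],R2,10,1,up,Q(o["eef_rot"]))
```

```text
[497.62605046 -14.16959976  56.7111624 ] 13.6833 [-1.20116374  1.33764115  5.33628277] 56.75356703370177 [-0.15  0.11  0.07]
tin in tool [-1.34451325 -0.13713314  0.        ]
8 x [1, 0.0, 0.0, -0.075, -0.0, 0.0, -0.0] maxs 15.0 deg 3.1069178208386996e-16
[ 566.50572963 -166.58120947  136.7111624 ]
10 x [1, 0.016, -0.082, 0.01, 0.0, -0.0, -0.0] maxs 16.84450241910757 deg 0.020299195077050455
```

Request:
step_arm(increments=[[1,0,0,-0.03,0,0,0],[1,0,0,-0.06,0,0,0],[1,0,0,-0.08,0,0,0],[1,0,0,-0.08,0,0,0],[1,0,0,-0.08,0,0,0],[1,0,0,-0.08,0,0,0],[1,0,0,-0.08,0,0,0],[1,0,0,-0.08,0,0,0],[1,0,0,-0.03,0,0,0]])

```text
time: 14.43
eef_pos: [498.6, -14.3, 178.6]
eef_rot: [-0.0, -0.304, 0.953, 0.001]
force: [0.8, 0.6, -1.5]
gripper_width: 56.9
grip_force: 20.0
```

Request:
step_arm(increments=[[1,0.016,-0.082,0.01,0,0,0],[1,0.016,-0.082,0.01,0,0,0],[1,0.016,-0.082,0.01,0,0,0],[1,0.016,-0.082,0.01,0,0,0],[1,0.016,-0.082,0.01,0,0,0],[1,0.016,-0.082,0.01,0,0,0],[1,0.016,-0.082,0.01,0,0,0],[1,0.016,-0.082,0.01,0,0,0],[1,0.016,-0.082,0.01,0,0,0],[1,0.016,-0.082,0.01,0,0,0],[1,0,0,0,0,0,0],[1,0,0,0,0,0,0]])

```text
time: 15.43
eef_pos: [566.3, -167.2, 154.8]
eef_rot: [-0.002, -0.304, 0.953, 0.001]
force: [0.3, 0.7, -2.8]
gripper_width: 57.1
grip_force: 20.0
```

Run:
```python
from plan import *
from workcell import *
o=get_obs();R2=toolR(plateR(.62,0));print(o["time"],o["eef_pos"],o["force"],o["gripper_width"],(R2.inv()*Q(o["eef_rot"])).as_rotvec(True).round(2))
plan(np.array([566.5,-166.6,129.]),R2,8,1)
```

```text
15.4333 [ 566.26177062 -167.15271047  154.82858693] [ 0.3467956   0.71766736 -2.7685523 ] 57.08711724173498 [-0.24  0.22  0.19]
8 x [1, -0.0, 0.0, 0.016, 0.001, -0.001, -0.001] maxs 3.2294540018758657 deg 0.046971232058112974
```

Request:
step_arm(increments=[[1,-0.001,0.002,0.016,0.001,-0.001,-0.001],[1,0,0.001,0.016,0.001,-0.001,-0.001],[1,0,0,0.016,0.001,-0.001,-0.001],[1,0,0,0.016,0.001,-0.001,-0.001],[1,0,0,0.016,0.001,-0.001,-0.001],[1,0,0,0.016,0,0,0],[1,0,0,0.016,0,0,0],[1,0,0,0.013,0,0,0],[1,0,0,0,0,0,0]])

```text
time: 16.18
eef_pos: [566.3, -165.9, 130.3]
eef_rot: [0.0, -0.306, 0.952, -0.0]
force: [0.9, -0.7, -2.3]
gripper_width: 57.4
grip_force: 20.0
```

Request:
step_arm(increments=[[1,0,0,0.004,0,0,0],[1,0,0,0.004,0,0,0],[1,0,0,0.003,0,0,0]])

```text
time: 16.43
eef_pos: [566.8, -166.0, 128.9]
eef_rot: [0.001, -0.306, 0.952, -0.0]
force: [-0.8, -0.4, -0.9]
gripper_width: 56.8
grip_force: 20.0
```

Request:
step_arm(increments=[[1,0,0,0.004,0,0,0],[1,0,0,0.004,0,0,0],[1,0,0,0.004,0,0,0]])

```text
time: 16.68
eef_pos: [566.7, -165.9, 126.4]
eef_rot: [0.001, -0.306, 0.952, -0.0]
force: [1.1, -0.6, -2.6]
gripper_width: 56.8
grip_force: 20.0
```

Request:
step_arm(increments=[[1,0,0,0.004,0,0,0],[1,0,0,0.003,0,0,0]])

```text
time: 16.85
eef_pos: [566.6, -165.9, 124.9]
eef_rot: [0.001, -0.306, 0.952, -0.0]
force: [-0.7, 0.8, -0.9]
gripper_width: 56.9
grip_force: 20.0
```

Request:
step_arm(increments=[[1,0,0,0.003,0,0,0],[1,0,0,0,0,0,0]])

```text
time: 17.02
eef_pos: [566.7, -165.9, 124.8]
eef_rot: [0.001, -0.306, 0.952, -0.0]
force: [-1.1, 0.7, 2.5]
gripper_width: 57.0
grip_force: 20.0
```

Request:
step_arm(increments=[[-0.7,0,0,0,0,0,0],[-0.7,0,0,0,0,0,0],[-0.7,0,0,0,0,0,0],[-0.7,0,0,0,0,0,0],[-0.7,0,0,0,0,0,0],[-0.7,0,0,0,0,0,0]])

```text
time: 17.52
eef_pos: [566.7, -165.9, 124.4]
eef_rot: [0.001, -0.306, 0.952, -0.0]
force: [-0.7, -0.5, -0.1]
gripper_width: 74.5
grip_force: 0.0
```

Request:
step_arm(increments=[[-0.7,0,0,-0.03,0,0,0],[-0.7,0,0,-0.06,0,0,0],[-0.7,0,0,-0.1,0,0,0],[-0.7,0,0,-0.12,0,0,0],[-0.7,0,0,-0.12,0,0,0],[-0.7,0,0,-0.12,0,0,0],[-0.7,0,0,-0.1,0,0,0],[-0.7,0,0,0,0,0,0],[-0.7,0,0,0,0,0,0]])

```text
time: 18.27
eef_pos: [567.0, -165.9, 256.2]
eef_rot: [0.002, -0.306, 0.952, -0.001]
force: [-0.6, -0.2, -0.6]
gripper_width: 75.0
grip_force: 0.0
```

Run:
```python
from fit import *
from workcell import *
o=get_obs();print(o["time"],o["eef_pos"],o["gripper_width"])
f=grab_frame("side");c=Cam(f)
a=np.linspace(0,2*np.pi,90);best=None
def pts(x,y): 
    k=np.c_[29*np.cos(a)+x,29*np.sin(a)+y,0*a];t=c.proj(k+[0,0,140]);b=c.proj(k+[0,0,68]);return t,b
b0=load("side5").im.astype(int);d=np.abs(f["image"].astype(int)-b0).sum(2)
t,b=pts(565.5,-168) # side-cam bias included
P=np.r_[t,b];print("model bbox",P.min(0).round(1),P.max(0).round(1))
H=cv2.convexHull(np.round(P).astype(np.int32));m=np.zeros(d.shape,np.uint8);cv2.fillConvexPoly(m,H,1)
y0,y1=int(P[:,1].min())-15,int(P[:,1].max())+12;x0,x1=int(P[:,0].min())-15,int(P[:,0].max())+15
g=(d>70)[y0:y1,x0:x1]
for r in range(0,y1-y0,2): print(''.join(('#' if g[r,k] else '.') if not m[y0+r,x0+k] else ('O' if g[r,k] else '+') for k in range(x1-x0)))
```

```text
18.2667 [ 566.98077876 -165.94337514  256.17635688] 75.02450469433634
model bbox [269.4 213.4] [299.6 259. ]
...................##################.###.....###..#########
...................##################.######################
....................########################################
.....................#######################################
.....................###############..######################
.#..............######.#############.###########.##.........
..........#######.#.########.#########........##............
.#######.##.######........###..#######..######.###..........
#....###.###...........#OOO+O+++++++++.############.#.......
...##...............OOOOOO++++++OOOO+++++O#############.#...
....##............OOOOOOOO+++++++++++++OO++O######.#........
....###.........+OOOOOOOOOO+++++++++++++OOOOO##.............
......##........+O+OOOOOOOO++++++++OO+O+++++O+#.............
.......##.......+++OOOOOO+++OOOO++O++++O+O++OO+.............
........##......+O+OOOOOOOOOOOOOOOOOOOO+++++OO+.............
.........##....#+OOOOOOOOOOOOOOOOOOOOOOOO+++OO+.##.####.####
...............
[... 565 characters left out ...]
OOOOOOOOOOOOO#.##............
...............++OOOOOOOOOOOOOOOOOOOOOOOOOOO...#............
................+++OOOOOOOOOOOOOOOOOOOOOOOOO#..##...........
..................+++OOOOOOOOOOOOOOOOOOO+++.....##.....####.
....................+++OOOOOOOO++++++++++........##....###..
.......................+++++++++++++++........##..##.......#
................................................#..##.....##
.............................................#......##.....#
...................................#..##.#########...##.....
...............................###################..##.#....
...................................................###.####.
...................................................#######..
```

```bash
python3 -c "
from workcell import *
print(sign_off())"
```

```text
the job is handed in; nothing more can be done
None
```

The plate is over both pins and flat on the booklet. The small tin stands upright on the middle of the grip block, and I left the dropper and tape alone. The job was handed in at about 18 s with the gripper clear.

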